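# Pin the drill stand's brace bars to its foot

### The arm

A 7-joint arm with a two-finger parallel gripper is mounted at the origin on the work surface. World frame = base frame: x ahead of the robot, y to its left, z up, the work surface at z = 0. Lengths are in m, angles in rad, forces in N, time in s.
With the tool pointing down it reaches from about 0.35 to 0.9 m from the base axis. Payload 8.1 kg.
Tool frame: the origin (TCP) lies at the very end of the fingers, on their centre line; the grasp point (between the pads) lies 19 mm behind it (bot.hold_point_z is the distance from the TCP to the grasp point, in m); z points along the fingers, y is the line along which they close (so a half turn about z gives the same grasp; the last joint's range is limited). The gripper opens to 92 mm and grips with 3 to 60 N. Pads are 19 mm wide; open, the fingers measure 130 mm over their backs; the gripper's body (75 mm by 190 mm) begins 47 mm behind the grasp point.
Start: joints at [-1.373, 0.434, 0.025, 1.573, -0.012, 1.134, -0.075], TCP at [0.185, 0.597, 0.227] pointing down, gripper open.
Joint ranges: [-2.62, 2.62], [-0.44, 2.09], [-1.27, 1.32], [0.08, 2.57], [-1.32, 4.46], [0.12, 2], [-2.74, 2.74]. Speed limits (rad/s): [2.22, 2.22, 3.01, 3.01, 3.14, 3.14, 3.14].

### API

Orientations are given as a rotation vector (axis times angle).
In Python, from plant import bot gives the robot as it stands. Calls block until the motion is done:
- bot.movep(position, orientation): joint-space move of the TCP to a pose.
- bot.line_to(position, speed=0.15, attitude=None): straight line of the TCP; attitude=None keeps the orientation; speed is the mean speed in m/s.
- bot.move_joints(angles): joint-space move.
- bot.grip(opening, strength=None): opening from 0.0 (shut) to 1.0 (fully open); strength is the grip in N (None keeps the last); returns when the fingers have stopped.
- bot.sleep(seconds).
- bot.ik(position, orientation): joint angles nearest the present ones, or None.
- bot.get_obs(): the state.
- bot.capture(name): name is "scene" or "top" or "wrist"; returns the picture (400x640x3 uint8, blue, green, red); there is no depth.
- bot.camera_params(name): a dict with "vfov" (degrees; the focal length in pixels is half the picture's height over the tangent of half this angle, whatever the lens; pixels are square), "cx", "cy" (the principal point, pixels), "D" ([k1, k2, p1, p2, k3] as OpenCV has them; the pictures are not rectified), "view" (4x4, takes a point from world to camera coordinates). Camera axes: x right, y up, looking along -z (the intrinsics and any distortion apply to the point x, -y, -z); pixel columns grow to the right and rows downward; lengths in m; the calibration is good to about 2 mm. A picture is of the moment at which its call begins: read the wrist's pose just before it. camera_params takes no time and is no camera call; for the wrist camera it gives the pose at the moment of the call.
A pose or a line that the arm cannot do raises bot.PlanningError and nothing moves.
- bot.hand_in(): hands the job in; it is judged then, once.
The state is a dict: "clock": time; "qpos": joint angles; "dq": joint speeds; "effort": joint torques, N m; "eef_pos": TCP position; "tool_rot": TCP orientation; "ft_force": force on the tool from outside, world axes, zero at the start; "moment": the same for the moment, N m; "opening": opening from 0.0 (shut) to 1.0 (fully open); "grasp_force": force on a finger pad.
Only numpy, scipy, OpenCV 4.12 (cv2) and the standard library are available. Lean on these libraries where they do the work, as an engineer would, in place of code of your own. Each camera call takes 0.05 s, during which the arm holds its last target. There are 200 camera calls.

### The job

Draw the locking pin with the square black grip out of the wooden block and thread it down through the holes of the drill stand's three stacked brace bars, one after another, and into the foot, easing each loose bar into line by feel, until the grip sits fully down on the top bar. Work gently: never lean on the stand with the pin harder than about 4 kg (40 N); feel for each hole rather than force it. Let go of the pin and leave everything else on the bench where it is.

Things in the scene. Friction and masses are not known exactly. Their poses are not given: they have to be found in the camera images.
- pin_grip (a point): Locking pin: round steel shank, 12 mm thick and 78 mm long, under a black square grip 24 x 24 mm, 50 mm tall. Point: centre of the grip, 25 mm above the shoulder (grip's underside), 103 mm above the shank's tip. z points up the shank; x, y are square to the grip's faces. About 120 g. It stands upright in the wooden block, its shoulder on the block's top, 85 mm above the bench.
- pin_tip (a point): Centre of the lower end of the pin's shank, 103 mm below pin_grip. The end is flat, 9 mm across, with a 1.8 mm high bevel out to 12 mm.
- pin_block: Fixed wooden block 60 x 150 x 85 mm (x, y, z); origin under its centre. Two upright 16 mm through-holes, at y = -40 mm (the locking pin) and y = +40 mm (the plain dowel).
- dowel_mid (a point): Middle of the plain steel dowel, 12 mm thick, 105 mm long, no grip, in the block's other hole; 20 mm of it stands out above the block. Bystander.
- stand: Drill stand, fixed to the bench: base plate 270 x 70 x 12 mm, a 50 x 50 mm steel foot at its front, a steel column at its back (32 mm thick, 205 mm high) carrying a black drill. Origin on the bench right under the foot's hole; +x points from the foot to the column, whose axis is 170 mm from the hole; z up. Three flat brace bars, one above another, come forward from the column over the foot.
- bar_pivot (a point): Point on the column's axis, 63 mm above the bench, where the lowest bar pivots. All three bars: steel, 36 x 10 mm, each with a 14 mm hole 170 mm from its pivot. The front end swings sideways (the stand's y) up to 12 mm either way; about 2 N at the hole moves it and it stays put. A pin through a bar carries it along. At the start the top hole is 0 to 8 mm, the two others 4 to 10 mm, to one side or the other of the foot's.
- upper_hole (a point): Centre of the mouth of the top bar's 14 mm through-hole, on its top face. Top bar's faces: 94 and 104 mm above the bench. Axes are the bar's: x along it to the column, z up. The middle bar (faces 76 and 86 mm up) and the lowest bar (58 and 68 mm up) are hidden under it and their holes are not measured: find them by feel with the pin's tip.
- foot_hole (a point): Centre of the mouth of the foot's upright hole: 14 mm across, 30 mm deep, mouth 50 mm above the bench. Axes as the stand's. With the pin fully home its tip is 24 mm below this point.
- plate: small white flowered china plate, 140 mm across, 15 mm high; origin under its centre. Bystander.
- bowl: small white bowl, 110 mm across, 45 mm high; origin under its centre. Bystander.
- mug: blue mug, 72 mm across, 85 mm high; origin under its centre. Bystander.
- jar: glass jar with a metal cap, 60 mm across, 75 mm high; origin under its centre. Bystander.
- washer: flat steel washer, 32 mm across, 6 mm high, lying near the middle of the bench; origin under its centre. Bystander.
- screwdriver: black-handled screwdriver, 170 mm long, lying on the bench. Bystander.

How it is judged:
By the outcome, as a careful person would: the job done as asked, in the order asked, and still so for the second after the job is handed in, with the robot touching nothing.
It also fails if it takes over 72 s, if anything falls off the work surface, if the arm or the gripper's body presses on something with over 40 N, if the wrist force passes 120 N, or if a joint passes its speed limit or range.

## Working session

There is one attempt and no reset: what is moved stays moved. The work goes in short steps, each a Python script; the robot and the scene stay as the last script left them, time stands still between calls to the robot, and variables do not carry over. Pictures are saved under pics/ and viewed, at most 10 in all, crops included, and the job is handed in when it is done.

```bash
ls; mkdir -p pics; python3 - <<'E'
from plant import bot
import cv2,numpy as np
for n in("scene","top"):
    cv2.imwrite(f"pics/{n}0.png",bot.capture(n))
    p=bot.camera_params(n);print(n,p)
o=bot.get_obs();print(o)
E
```

```text
pics
scene {'vfov': 57.37339921443208, 'cx': 316.0442821880475, 'cy': 198.33302560763207, 'D': array([0.02837906, 0.        , 0.        , 0.        , 0.        ]), 'view': array([[-0.82927044,  0.55875622, -0.01010053,  0.45771839],
       [-0.43319596, -0.63129342,  0.64328056,  0.16892918],
       [ 0.35306062,  0.53782906,  0.76556391, -1.27109942],
       [ 0.        ,  0.        ,  0.        ,  1.        ]])}
top {'vfov': 46.033282717675995, 'cx': 312.0389410029834, 'cy': 190.3294533512984, 'D': array([-0.02161785,  0.        ,  0.        ,  0.        ,  0.        ]), 'view': array([[ 0.012449  , -0.99986799, -0.01044127, -0.00683054],
       [ 0.98303939,  0.01032739,  0.18310355, -0.56912351],
       [-0.18297155, -0.01254364,  0.98303818, -1.28668033],
       [ 0.        ,  0.        ,  0.        ,  1.        ]])}
{'clock': 0.1, 'qpos': array([-1.3726023 ,  0.43514958,  0.0249684 ,  1.5740147 , -0.01161828,
        1.13401175, -0.07505536]), 'dq': array([-4.83975168e-04, -2.41580995e-03,  1.13658112e-03,  6.12731058e-04,
       -7.72972541e-04, -1.51029055e-05,  8.38876511e-04]), 'effort': array([ 4.38333940e-03, -6.69116020e+01,  9.88960639e-01, -3.15141141e+01,
       -6.03725575e-02,  3.73531901e-02,  2.35429195e-05]), 'eef_pos': array([0.18507775, 0.5964764 , 0.22602239]), 'tool_rot': array([-4.70734527e-01, -3.10601888e+00,  2.25320870e-03]), 'ft_force': array([-0.39558809, -0.48430959,  0.24220178]), 'moment': array([ 0.01701132, -0.01677498,  0.00700079]), 'grasp_force': 0.0, 'opening': 0.9989160105769036}
```

View pics/scene0.png

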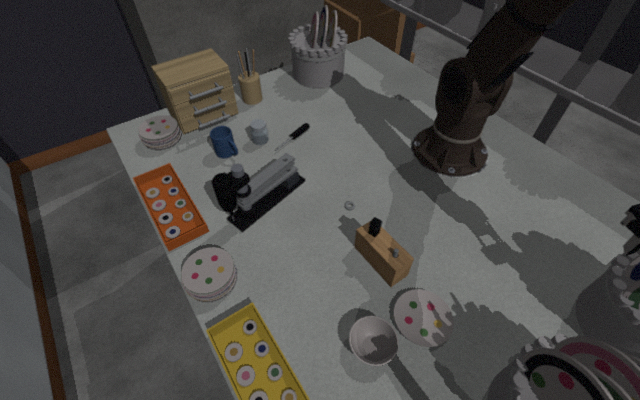

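View pics/top0.png

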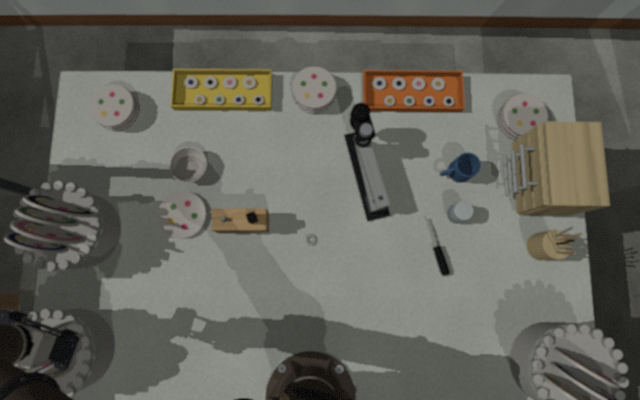

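The scene view shows the block with the black grip at (375,226) and the stand's bars running from about (290,165) to (240,190). In the top view the grip is at (252,216), the dowel at (229,219), the top-bar hole near (380,198) and the column at (365,130).

```bash
cat > h.py <<'E'
from plant import bot
import cv2,numpy as np
from scipy.spatial.transform import Rotation as R
def KD(p):
    f=200/np.tan(np.radians(p["vfov"])/2)
    return np.array([[f,0,p["cx"]],[0,f,p["cy"]],[0,0,1.]]),np.array(p["D"])
def ray(p,uv):
    K,D=KD(p);x,y=cv2.undistortPoints(np.array([[uv]],float),K,D)[0,0]
    V=p["view"];return -V[:3,:3].T@V[:3,3],V[:3,:3].T@np.array([x,-y,-1])
def onz(p,uv,z):
    c,d=ray(p,uv);return c+d*(z-c[2])/d[2]
def proj(p,X):
    K,D=KD(p);V=p["view"];q=(np.atleast_2d(X)@V[:3,:3].T+V[:3,3])*[1,-1,-1]
    return cv2.projectPoints(q,np.zeros(3),np.zeros(3),K,D)[0][:,0]
def down(yaw): # tool z down; tool x at heading yaw
    return (R.from_euler('z',yaw)*R.from_euler('x',np.pi)).as_rotvec()
E
python3 - <<'E'
from h import *
p=bot.camera_params("top")
for n,uv,z in[("grip",(252,216),.135),("dowel",(229,219),.105),("blk c1",(212,208),.085),("blk c2",(268,208),.085),("blk c3",(267,232),.085),("hole",(380,198),.104),("foot end",(378,218),.012),("fe2",(389,215),.012),("fe3",(367,219),.012),("base far",(346,135),.012),("column",(365,130),.205)]:
    print(n,onz(p,uv,z).round(3))
w=bot.camera_params("wrist");print(w)
o=bot.get_obs();T=R.from_rotvec(o["tool_rot"])
c=-w["view"][:3,:3].T@w["view"][:3,3]
print("cam in tool",T.inv().apply(c-o["eef_pos"]),"axes in tool",(T.inv().as_matrix()@w["view"][:3,:3].T).round(3))
E
```

```text
grip [0.483 0.157 0.135]
dowel [0.478 0.223 0.105]
blk c1 [0.511 0.275 0.085]
blk c2 [0.512 0.12  0.085]
blk c3 [0.446 0.121 0.085]
hole [ 0.54  -0.186  0.104]
foot end [ 0.497 -0.192  0.012]
fe2 [ 0.506 -0.224  0.012]
fe3 [ 0.494 -0.16   0.012]
base far [ 0.746 -0.099  0.012]
column [ 0.7   -0.137  0.205]
{'vfov': 71.5775857627145, 'cx': 323.3789702835741, 'cy': 196.5450145397925, 'D': array([-0.04990127,  0.        ,  0.        ,  0.        ,  0.        ]), 'view': array([[ 0.29730256,  0.95478247, -0.00127394, -0.62512844],
       [-0.91606713,  0.28487067, -0.28225824,  0.03610763],
       [-0.26913231,  0.08508312,  0.95933762, -0.39002539],
       [ 0.        ,  0.        ,  0.        ,  1.        ]])}
cam in tool [ 0.07480476  0.00094003 -0.15754882] axes in tool [[-0.001  0.959  0.282]
 [ 1.     0.001  0.   ]
 [-0.     0.282 -0.959]]
```

```bash
python3 - <<'E'
from h import *
bot.movep([.483,.157,.25],down(np.pi/2))
o=bot.get_obs();print(o["clock"],o["qpos"].round(2),o["eef_pos"],o["ft_force"])
p=bot.camera_params("wrist");im=bot.capture("wrist");cv2.imwrite("pics/w1.png",im)
np.save("w1.npy",p,allow_pickle=True)
print(proj(p,[[.483,.157,.135],[.483,.157,.085],[.483,.237,.105]]))
# IK options over stand
for yaw in(15,195,60,240,90,-15):
    print(yaw,bot.ik([.54,-.186,.25],down(np.radians(yaw))))
E
```

```text
2.025 [-0.89  0.24  0.58  1.85 -0.14  1.09 -0.25] [0.48273754 0.15849164 0.24982019] [-0.24377171 -0.05077824 -0.36046157]
[[322.16885814 194.83372863]
 [322.34381152 183.28826401]
 [322.3497158  113.61510591]]
15 [-0.4399332   0.44684482  0.98717826  1.72680153 -0.39958891  1.18602664
 -0.6529724 ]
195 [-0.09359322  0.33934918  0.44884229  1.70190966 -0.15988982  1.13667819
  2.23303833]
60 [-0.36739165  0.40739993  0.85885962  1.7221083  -0.33251946  1.16549703
  0.06075406]
240 [ 0.94437484  0.53759606 -1.06168851  1.61595282  0.48581526  1.2785515
  2.41687793]
90 [-0.31186051  0.38580558  0.76889279  1.71830865 -0.2900487   1.15525962
  0.53887197]
-15 [-0.4786687   0.47614023  1.06391046  1.72917206 -0.44393807  1.20263829
 -1.1293775 ]
```

View pics/w1.png

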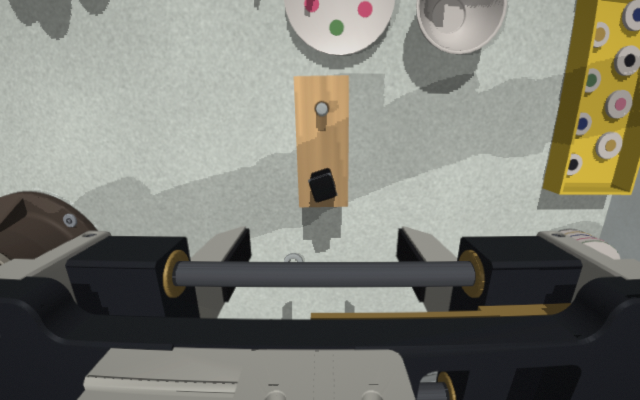

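The wrist view shows the grip around (322,185), turned a little against the block, and the dowel top at (321,108). I'll magnify the grip to get its yaw.

```bash
python3 - <<'E'
from h import *
im=cv2.imread("pics/w1.png");c=im[150:230,280:370]
c=cv2.convertScaleAbs(c,alpha=2.2,beta=15)
cv2.imwrite("pics/w1c.png",cv2.resize(c,None,fx=6,fy=6,interpolation=cv2.INTER_CUBIC))
E
```

```text
(no output)
```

View pics/w1c.png

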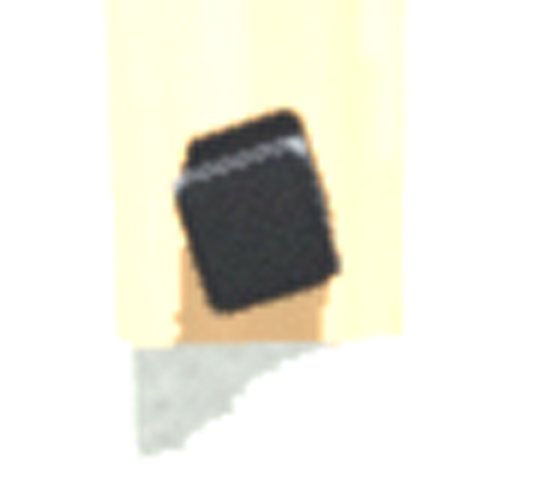

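The grip's top face has corners at (178,183), (303,140), (338,270) and (218,312) in the crop, so it is turned about 17°.

```bash
python3 - <<'E'
from h import *
p=np.load("w1.npy",allow_pickle=True).item()
q=[onz(p,(280+x/6,150+y/6),.135)[:2] for x,y in[(178,183),(303,140),(338,270),(218,312)]]
q=np.array(q);print(q.round(4),"centre",q.mean(0))
for i in range(4):
    d=q[(i+1)%4]-q[i];print(np.linalg.norm(d).round(4),np.degrees(np.arctan2(d[1],d[0])).round(1))
for uv,z in[((321,108),.105)]:print("dowel",onz(p,uv,z))
bc=[onz(p,uv,.085)[:2].round(4) for uv in[(295,76),(349,75),(348,206),(299,207)]];print(bc)
for yaw in(73,163-180,73-5,107):print(yaw,bot.ik([.484,.155,.1],down(np.radians(yaw))))
E
```

```text
[[0.4704 0.172 ]
 [0.4913 0.1794]
 [0.4975 0.1569]
 [0.477  0.1493]] centre [0.48404586 0.16437832]
0.0222 19.4
0.0233 -74.7
0.0218 -159.8
0.0236 106.2
dowel [0.48158575 0.24266228 0.105     ]
[array([0.4532, 0.2766]), array([0.5117, 0.2777]), array([0.5144, 0.1285]), array([0.4544, 0.1271])]
73 [-0.82906648  0.4360577   0.55446986  2.03470775 -0.32965684  0.75726679
 -0.37057942]
-17 [-1.02455708  0.51156003  0.85086295  2.04841623 -0.53149169  0.81279707
 -1.7253981 ]
68 [-0.83795994  0.43828539  0.56712308  2.03536973 -0.33775452  0.7587386
 -0.4492464 ]
107 [-0.76610873  0.42255754  0.46631044  2.02993272 -0.27429067  0.74871069
  0.16424562]
```

```bash
python3 - <<'E'
from h import *
r=down(np.radians(107.5));x,y=.4839,.1635
bot.movep([x,y,.165],r)
bot.line_to([x,y,.094],.1)
bot.grip(0.,60)
o=bot.get_obs();print(o["clock"],o["opening"]*92,o["grasp_force"],o["ft_force"],o["eef_pos"])
bot.line_to([x,y,.225],.1)
o=bot.get_obs();print(o["clock"],o["opening"]*92,o["ft_force"],o["eef_pos"])
bot.movep([.53,-.147,.23],down(np.radians(195)))
o=bot.get_obs();print(o["clock"],o["qpos"].round(2),o["ft_force"],o["eef_pos"])
p=bot.camera_params("wrist");im=bot.capture("wrist");cv2.imwrite("pics/w2.png",im);np.save("w2.npy",p,allow_pickle=True)
o=bot.get_obs();T=R.from_rotvec(o["tool_rot"])
print(proj(p,[o["eef_pos"]+T.apply([0,0,.087]),[.54,-.186,.104]]))
E
```

```text
4.4333 23.765686167742196 59.99681532382965 [-0.63427523 -0.16340751  0.90320654] [0.48363869 0.16341694 0.0939504 ]
5.8917 23.765373772761752 [ 0.05480949  0.29808793 -0.81564214] [0.48356193 0.16336426 0.22441931]
7.7167 [-0.14  0.32  0.4   1.78 -0.14  1.07  2.15] [ 0.04475897  0.18692151 -0.73974296] [ 0.53008427 -0.14632935  0.22982075]
[[323.47619531 199.31378999]
 [284.62798855 187.93848181]]
```

View pics/w2.png

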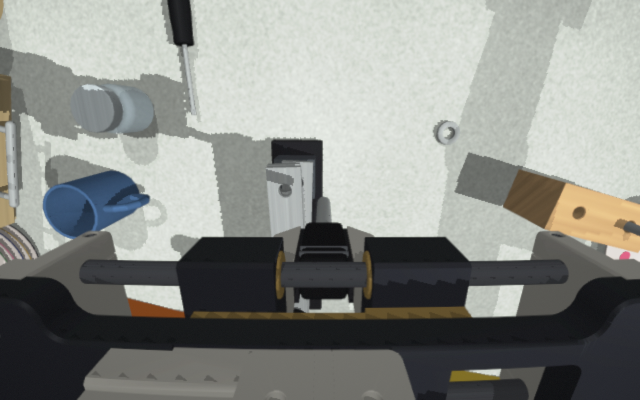

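The picture shows the top bar's hole at about (285,189), the foot and the other bars below it, and the held pin's tip at about (322,200).

```bash
python3 - <<'E'
from h import *
im=cv2.imread("pics/w2.png");c=im[130:240,255:355]
c=cv2.convertScaleAbs(c,alpha=1.4,beta=0)
cv2.imwrite("pics/w2c.png",cv2.resize(c,None,fx=5,fy=5,interpolation=cv2.INTER_CUBIC))
E
```

```text
(no output)
```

View pics/w2c.png

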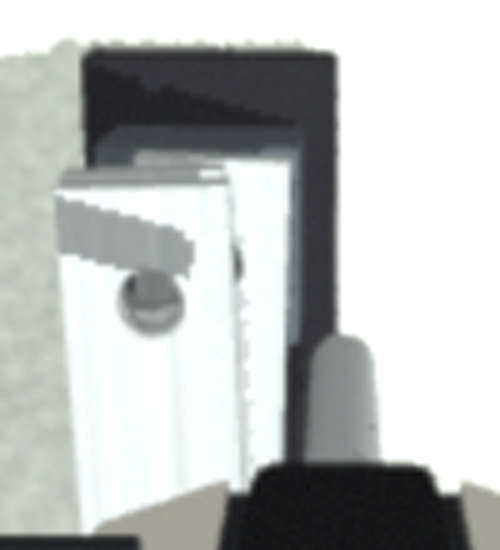

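```bash
python3 - <<'E'
from h import *
p=np.load("w2.npy",allow_pickle=True).item()
C=lambda x,y:(255+x/5,130+y/5)
W=lambda x,y,z:onz(p,C(x,y),z)[:2].round(4)
toC=lambda q:((q-[255,130])*5).round(0)
print("hole",W(152,302,.104),"L",W(118,302,.104),"R",W(186,302,.104),"T",W(152,269,.104),"B",W(152,337,.104))
def ln(n,a,b,z):
    A,B=W(*a,z),W(*b,z);d=B-A;print(n,A,B,np.linalg.norm(d).round(4),np.degrees(np.arctan2(d[1],d[0])).round(1))
ln("bar L",(60,200),(80,520),.104);ln("bar R",(229,190),(242,490),.104);ln("bar front",(57,187),(228,183),.104)
ln("base front",(83,52),(337,52),.012);ln("base R",(337,52),(333,340),.012)
ln("foot R side?",(300,130),(294,340),.050)
ln("2nd bar R z.086",(296,160),(280,470),.086)
print("2nd hole right end z86",W(243,262,.086),"z68",W(243,262,.068))
o=bot.get_obs();T=R.from_rotvec(o["tool_rot"]);print(T.as_matrix().round(4),o["eef_pos"])
a=np.linspace(0,2*np.pi,73)
for r,z in((.006,.0852),(.0045,.087)):
    c=toC(proj(p,o["eef_pos"]+T.apply(np.c_[r*np.cos(a),r*np.sin(a),z+0*a])));print("tip ring",c.min(0),c.max(0))
c=toC(proj(p,o["eef_pos"]+T.apply(np.array([[0,.006,.06],[0,-.006,.06],[0,0,.087]]))));print(c)
E
```

```text
hole [ 0.5424 -0.1846] L [ 0.5443 -0.1916] R [ 0.5406 -0.1776] T [ 0.5354 -0.1862] B [ 0.55   -0.1829]
bar L [ 0.5259 -0.208 ] [ 0.5956 -0.1891] 0.0722 15.2
bar R [ 0.5149 -0.1745] [ 0.5792 -0.156 ] 0.0669 16.1
bar front [ 0.5234 -0.2091] [ 0.5135 -0.1751] 0.0354 106.2
base front [ 0.507 -0.224] [ 0.4896 -0.1584] 0.0679 104.9
base R [ 0.4896 -0.1584] [ 0.5674 -0.1389] 0.0802 14.1
foot R side? [ 0.5069 -0.163 ] [ 0.5589 -0.1512] 0.0533 12.8
2nd bar R z.086 [ 0.5083 -0.1625] [ 0.5797 -0.148 ] 0.0729 11.5
2nd hole right end z86 [ 0.5335 -0.1682] z68 [ 0.538  -0.1684]
[[-9.658e-01 -2.594e-01 -2.000e-04]
 [-2.594e-01  9.658e-01  3.000e-04]
 [ 1.000e-04  3.000e-04 -1.000e+00]] [ 0.53012167 -0.14622757  0.22987315]
tip ring [310. 318.] [375. 381.]
tip ring [318. 323.] [367. 370.]
[[379. 394.]
 [306. 394.]
 [342. 347.]]
```

```bash
cat >> h.py <<'E'
th=np.radians(14.5);ux=np.array([np.cos(th),np.sin(th)]);n=np.array([-ux[1],ux[0]])
E0=np.array([.5395,-.1854])+.0048*n
TZ=.08695   # TCP above tip
def pos(x,y,zt): return np.r_[E0+ux*(x+.17-np.sqrt(.17**2-y*y))+n*y,zt+TZ]
def obs():
    o=bot.get_obs();e=o["eef_pos"];d=e[:2]-E0
    return o,np.r_[d@ux,d@n,e[2]-TZ]*1e3,np.array([o["ft_force"][:2]@ux,o["ft_force"][:2]@n,o["ft_force"][2]])
def go(x,y,zt,v=.03):
    bot.line_to(pos(x,y,zt),v);return obs()
def feel(x,y,z0,z1,step=.001,thr=4.,v=.02,f0=-.75):
    """lower tip from z0 to z1 (m) stepwise; stop on contact; returns commanded z, hit"""
    z=z0
    while z>z1+1e-6:
        z=max(z-step,z1);o,s,f=go(x,y,z,v)
        if f[2]-f0>thr: return z,True,s,f,o["clock"]
    return z,False,s,f,o["clock"]
E
python3 - <<'E'
from h import *
np.set_printoptions(precision=2,suppress=True)
go(0,-.0048,.125,.1);o,s,f=go(0,-.0048,.108,.06);print(o["clock"],s,f)
cv2.imwrite("pics/w3.png",bot.capture("wrist"))
print(*feel(0,-.0048,.108,.098))
E
```

```text
8.7833 [ -0.12  -4.4  107.58] [-0.2  -0.07 -1.38]
0.098 False [ 0.12 -4.88 97.97] [ 1.08 -3.19 -1.28] 11.3333
```

```bash
python3 - <<'E'
from h import *
np.set_printoptions(precision=2,suppress=True)
o,s,f=go(0,-.0055,.0885);print(o["clock"],s,f)
print(*feel(0,-.0055,.0885,.082,step=.0007,f0=f[2],thr=3))
E
```

```text
11.8 [-0.14 -5.32 88.12] [ 0.71 -1.11 -1.69]
0.08499999999999996 True [ 0.22 -5.65 85.23] [0.29 0.21 2.77] 13.05
```

```bash
python3 - <<'E'
from h import *
np.set_printoptions(precision=2,suppress=True)
for y in(0,.002,.004,.006,.008,.010):
    o,s,f=go(0,y,.085,.02);print(round(o["clock"],2),s,f)
    if f[2]<-.3: break
E
```

```text
13.47 [ 0.22 -0.44 85.33] [ 0.7 -3.8  3.3]
13.72 [ 0.28  1.86 85.27] [ 0.68 -3.3   5.46]
13.97 [ 0.32  3.99 85.24] [ 1.21 -3.13  5.36]
14.22 [ 0.44  6.12 85.22] [ 0.76 -3.38  5.88]
14.47 [ 0.54  8.16 85.22] [ 0.11 -3.01  5.97]
14.72 [ 0.71 10.22 85.22] [ 0.59 -3.23  4.96]
```

```bash
python3 - <<'E'
from h import *
np.set_printoptions(precision=2,suppress=True)
go(0,.009,.0875,.03)
o,s,f=go(0,-.0075,.0875,.06);print(o["clock"],s,f)
z,hit,s,f,c=feel(0,-.0075,.0868,.0835,step=.0008,f0=f[2],thr=2.5);print(z,hit,s,f,c)
if hit:
  for y in(-.009,-.0105,-.012):
    o,s,f=go(0,y,z,.02);print(round(o["clock"],2),s,f)
    if f[2]<-.3: break
E
```

```text
15.4 [-0.36 -8.13 87.23] [ 0.37 -0.76 -1.35]
0.08520000000000001 True [ 0.09 -7.65 85.86] [-2.24  0.19  7.  ] 15.9
16.15 [ 0.11 -8.85 85.83] [-1.68  0.98  6.96]
16.4 [ 0.2  -9.84 85.81] [-3.66  3.02  8.82]
16.65 [  0.35 -11.2   85.82] [-2.85  3.04  9.84]
```

```bash
python3 - <<'E'
from h import *
p=bot.camera_params("wrist");im=bot.capture("wrist");np.save("w4.npy",p,allow_pickle=True);cv2.imwrite("pics/w4.png",im)
c=cv2.convertScaleAbs(im[120:240,265:385],alpha=1.3,beta=0);s=bot.capture("scene");cv2.imwrite("pics/s4.png",s)
cv2.imwrite("pics/w4c.png",cv2.resize(c,None,fx=5,fy=5,interpolation=cv2.INTER_CUBIC))
E
```

```text
(no output)
```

View pics/w4c.png

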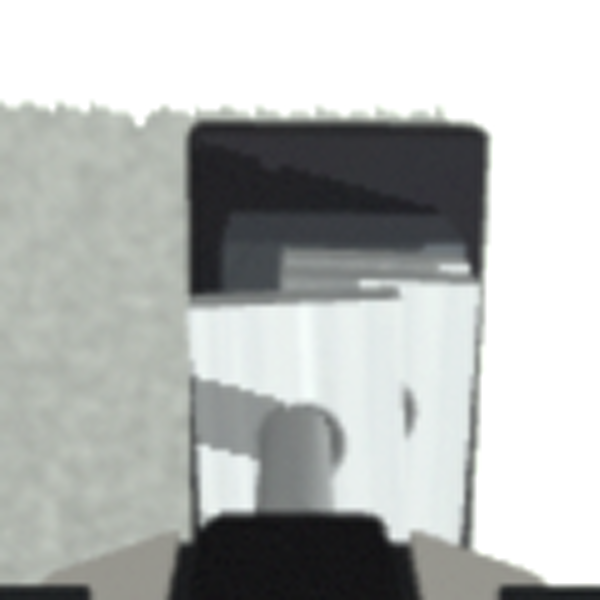

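The middle bar now shows on the right, with its hole's right rim at (415,410) in the crop, and the lowest bar's front also lies to the right; so both are on the + side.

```bash
python3 - <<'E'
from h import *
for nm,crop,off in(("w4",lambda x,y:(265+x/5,120+y/5),0),("w2",lambda x,y:(255+x/5,130+y/5),0)):
    p=np.load(nm+".npy",allow_pickle=True).item()
    def S(x,y,z):
        d=onz(p,crop(x,y),z)[:2]-E0;return (np.array([d@ux-.003,d@n])*1e3).round(1)
    if nm=="w4":
        print("mid rim",S(415,410,.086),"mid edge",S(474,410,.086),S(479,290,.086),S(468,540,.086),"top edge",S(400,295,.104),S(190,300,.104))
        print("base",S(190,125,.012),S(487,128,.012),"low bar",S(470,262,.068),S(282,250,.068),S(282,265,.068),"mid front", S(478,285,.086))
        print("top hole rim R",S(345,440,.104), "foot L",S(222,215,.05),S(470,215,.05))
    else:
        print("mid rim",S(243,262,.086),"edge",S(290,262,.086),S(296,160,.086),S(280,470,.086),"top",S(228,183,.104),S(57,187,.104),"base",S(83,52,.012),S(337,52,.012))
E
```

```text
mid rim [-0.2 11.6] mid edge [-0.3 22.6] [-23.   22.4] [25.6 22.6] top edge [-26.    6.7] [-24.9 -28.4]
base [-44.4 -34.5] [-44.3  33. ] low bar [-24.5  23. ] [-26.6 -13.2] [-23.6 -13.2] mid front [-23.9  22.2]
top hole rim R [-0.4 -2. ] foot L [-30.2 -25.5] [-30.6  25. ]
mid rim [-4.5 13.3] edge [-4.6 23.8] [-27.5  25.2] [45.3 21.4] top [-25.6  11.7] [-24.5 -23.8] base [-44.1 -34.1] [-44.5  33.8]
```

```bash
python3 - <<'E'
from h import *
np.set_printoptions(precision=2,suppress=True)
go(0,-.0105,.0885,.03)
o,s,f=go(0,.0055,.0882,.06);print(o["clock"],s,f)
z,hit,s,f,c=feel(0,.0055,.0882,.079,step=.0008,f0=f[2],thr=3,v=.03);print(z,hit,s,f,c)
E
```

```text
17.4417 [ 0.04  6.44 88.08] [ 0.11 -0.27 -1.06]
0.079 False [ 0.06  5.48 78.97] [ 0.93 -0.93 -0.51] 20.4417
```

```bash
python3 - <<'E'
from h import *
np.set_printoptions(precision=2,suppress=True)
o,s,f=go(0,.0055,.0705,.03);print(o["clock"],s,f)
z,hit,s,f,c=feel(0,.0055,.0705,.0615,step=.0008,f0=f[2],thr=3,v=.03);print(z,hit,s,f,c)
E
```

```text
20.875 [-0.12  5.65 70.07] [ 1.37 -1.3  -2.05]
0.0615 False [ 0.06  5.49 61.52] [ 0.71 -1.89 -0.72] 23.875
```

```bash
python3 - <<'E'
from h import *
np.set_printoptions(precision=2,suppress=True)
o,s,f=go(0,.0055,.0535,.03);print(o["clock"],s,f)
o,s,f=go(0,-.0015,.0535,.03);print(o["clock"],s,f)
z,hit,s,f,c=feel(0,-.0015,.0535,.044,step=.0008,f0=f[2],thr=3.5,v=.03);print(z,hit,s,f,c)
E
```

```text
24.2917 [-0.09  5.6  53.09] [ 1.65 -2.72 -2.57]
24.675 [-0.06 -0.16 53.16] [ 1.72  4.65 -1.73]
0.044 False [ 0.29 -0.26 44.01] [1.2  4.51 1.2 ] 27.675
```

```bash
python3 - <<'E'
from h import *
np.set_printoptions(precision=2,suppress=True)
for z in(.041,.038,.035,.032,.029):
    o,s,f=go(0,-.0008,z,.03);print(round(o["clock"],2),s,f)
    if f[2]>8:break
else:
    print(*feel(0,-.0008,.029,.0235,step=.0008,thr=8,v=.03))
E
```

```text
27.93 [ 0.11 -0.14 40.75] [ 2.31  3.79 -3.33]
28.18 [ 0.11 -0.23 37.73] [ 2.32  4.72 -4.2 ]
28.43 [ 0.06 -0.26 34.74] [ 3.31  5.07 -3.71]
28.68 [ 0.1  -0.33 31.78] [ 2.26  4.72 -3.91]
28.93 [ 0.11 -0.36 28.82] [ 2.22  4.17 -3.24]
0.02500000000000001 True [ 0.23 -0.79 25.92] [0.6  5.28 8.12] 30.175
```

```bash
python3 - <<'E'
from h import *
np.set_printoptions(precision=2,suppress=True)
o,s,f=go(0,-.0008,.0244,.02);print(round(o["clock"],2),s,f)
bot.grip(.55);o,s,f=obs();print(round(o["clock"],2),s,f,o["opening"])
go(0,0,.0244+.06,.1);o,s,f=go(-.08,0,.0244+.16,.15);print(round(o["clock"],2),s,f)
p=bot.camera_params("wrist");im=bot.capture("wrist");np.save("w5.npy",p,allow_pickle=True);cv2.imwrite("pics/w5.png",im)
sc=bot.capture("scene");cv2.imwrite("pics/s5.png",sc)
a=cv2.resize(cv2.convertScaleAbs(sc[130:240,190:330],alpha=1.5),(560,440),interpolation=cv2.INTER_CUBIC)
b=cv2.resize(im,(560,350))[:160];
cv2.imwrite("pics/v5.png",np.vstack([a,b]))
E
```

```text
30.43 [ 0.3  -1.09 25.87] [-2.03  5.93 13.78]
31.07 [-0.07 -0.85 24.33] [-0.75  0.77 -0.05] 0.5486051733636551
32.83 [-79.7    0.46 183.69] [ 0.47 -0.56 -0.21]
```

View pics/v5.png

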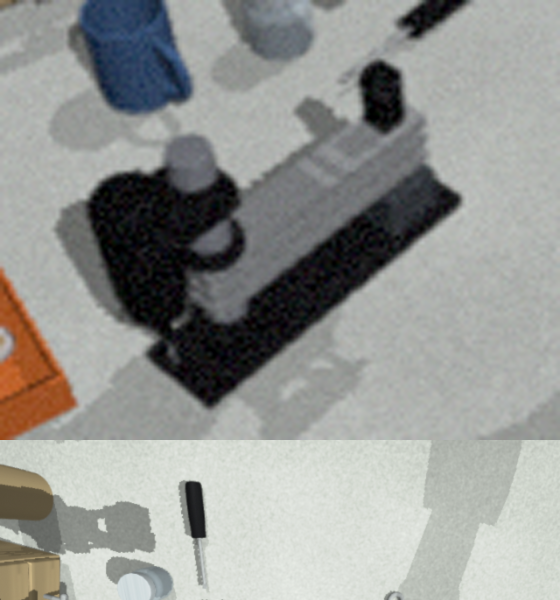

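The picture shows the three bars stacked in line and the grip sitting flat on the top bar at (382,100). Tip height at contact was 25.9 mm against the 26.0 mm expected, and the gripper is clear.

```bash
python3 -c "
from plant import bot
print(bot.hand_in())"
```

```text
the job is handed in; nothing more can be done
None
```

The locking pin is threaded through all three bars into the foot, its grip seated on the top bar and released, and the job was handed in at about 33 s; the highest vertical force I read was about 15 N.

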